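# Build the melt stack on the furnace base

## Robot

A 7-joint arm with a two-finger parallel gripper is mounted at the origin on the work surface. World frame = base frame: x ahead of the robot, y to its left, z up, the work surface at z = 0. Lengths are in m, angles in degrees, forces in N, time in s.
With the tool pointing down it reaches from about 0.4 to 0.875 m from the base axis. Payload 6.5 kg.
Tool frame: the origin (TCP) lies between the finger pads; the fingertips stand 17 mm ahead of it and the grasp point (between the pads) lies 2 mm behind it; z points along the fingers, y is the direction in which the jaws open and shut (so a half turn about z gives the same grasp; the last joint's range is limited). The gripper opens to 88 mm and grips with 3 to 60 N. Pads are 18 mm wide; open, the fingers measure 123 mm over their backs; the gripper's body (75 mm by 187 mm) begins 45 mm behind the grasp point.
Start: joints at [66.91, 30.733, -0.252, 88.115, 0.149, 61.152, -4.079], TCP at [0.215, -0.613, 0.256] pointing down, gripper open.
Joint ranges: [-154.64, 154.64], [-21.42, 123.67], [-72.66, 72.17], [13.99, 137.28], [-74.86, 254.86], [10.95, 109.41], [-158.01, 158.01]. Speed limits (degrees/s): [136.94, 136.94, 180, 180, 180, 180, 180].

## Interface

Orientations are given as a 3x3 rotation matrix whose columns are the frame's x, y, z axes.
In Python, from rig import bot gives the robot as it stands.
- The arm moves only by the tool play_rows, never from a script. Its argument "increments" is a list of rows, each an object of numbers: "x", "y", "z": the shift along the tool's x, y, z in mm; "twist": the turn about the tool's z in degrees; "jaw": the finger opening in mm, from 0 to 88.1. A call has 1 to 20 rows; each row shifts and turns the commanded pose from where the row before left it, along the tool's axes as they then stand; what a row does not reach is not made up. A row lasts 1/12 s, in which the tool goes at most 41.7 mm and 7.16 degrees, less where a joint would pass 70% of its speed; a pose out of reach is approached as far as the arm can. A call with a gripper value outside its range is refused whole. The fingers move at their own pace and stop on an object; "newtons" is the grip in N (left out, the last holds). Time passes only in rows, so rows that do not move let the fingers close. It gives the time, the measured TCP pose, the force and the opening at its end, in the units of the state.
- bot.sense(): the state, without advancing time (a new reading comes with each control period).
- bot.read_camera(name): name is "scene" or "top" or "wrist"; returns (picture, depth): 400x640x3 uint8, blue, green, red; 400x640 float32, m along the optical axis (not along the pixel's ray), 0 where there is no reading.
- bot.get_calibration(name): a dict with "fx", "fy", "cx", "cy" (pixels), "D" ([k1, k2, p1, p2, k3] as OpenCV has them; the pictures are not rectified), "xyz" and "orientation" of the camera in the world. Camera axes: x right, y down, z forward; pixel columns grow to the right and rows downward; lengths in m; the calibration is good to about 2 mm. A picture is of the moment at which its call begins: read the wrist's pose just before it. get_calibration takes no time and is no camera call; for the wrist camera it gives the pose at the moment of the call.
- bot.finish_job(): hands the job in, once; it reports no verdict.
Trained networks look in the newest picture that a camera, given by its name, has taken for a name from the list of things; names that differ only in an ending like _2 or _b are one class to them, and where a whole thing is asked for, a point or a joint stands for the part that bears it (a point fixed in the world has none). Each returns a list of dicts, best first, with "score" (0 to 1); they miss things now and then, are a little off and sometimes report something else, mostly with a low value. They report only what shows in the picture. A call takes as long as a camera call. They do not tell look-alikes from the thing itself.
- bot.look_for(camera, thing): "xyz" ([x, y, z] in m, in the coordinates of the camera as it stood for that picture, good to about 4 mm: the middle of the surface that is visible of it).
The state is a dict: "t": time; "joints": joint angles; "joint_velocities": joint speeds; "effort": joint torques, N m; "tool_pos": TCP position; "eef_rot": TCP orientation; "ft_force": force on the tool from outside, world axes, zero at the start; "ft_torque": the same for the moment, N m; "opening": finger opening in m.
Only numpy, scipy, OpenCV 4.12 (cv2) and the standard library are available. Lean on these libraries where they do the work, as an engineer would, in place of code of your own. Each camera call takes 0.05 s, during which the arm holds its last target.

## Task

The furnace shell is lifted off, so build the stack for the next melt on the round furnace base, one piece at a time from the bottom up: stand the cream plinth in the middle of the dark seat ring, lay the dark grey parting disc centrally on the plinth, stand the brown-glazed crucible centrally on the disc, and last seat the clay lid in the crucible's mouth. Lower each piece until it rests before letting go, never drop it, keep the crucible upright, and leave everything else on the bench where it lies.

Things in the scene. Friction and masses are not known exactly. Their poses are not given: they have to be found in the camera images.
- plinth_mid (a point): Plinth: solid upright cylinder of cream-white firebrick, 58 mm diameter, 40 mm tall, about 0.23 kg, standing on the bench. The point is its centre, 20 mm above its underside; z is its upright axis.
- disc_mid (a point): Parting disc: plain dark grey kiln-shelf disc, 62 mm diameter, 16 mm thick, about 0.12 kg, lying flat on the bench. The point is its centre, 8 mm above its underside; z is upright.
- crucible_mid (a point): Crucible: squat open pot of clay glazed dark brown, 72 mm tall; its upper half is a straight band of 64 mm outer diameter (the place to grip it, across the outside), the lower half tapers to a flat 50 mm foot. Wall 6 mm, mouth 52 mm inside, about 0.22 kg, standing upright. The point is on its axis half-way up, 36 mm above its foot; z is upright.
- lid_knob (a point): Crucible lid, orange-brown clay: round plate 68 mm diameter, 9 mm thick; on top a knob (22 mm diameter, 24 mm tall) to lift it by; beneath, a spigot 6 mm deep, 40 mm wide tapering to 34 mm, that drops into the mouth so the plate rests on the rim. Lies on its spigot, about 0.09 kg. The point is the knob's centre, 27 mm above the spigot's underside, 12 mm above the plate; seated, 57 mm above the crucible's point.
- hearth_seat (a point): Furnace base: fixed round hearth, 190 mm diameter, 45 mm high, grey-green steel case with a pale grey refractory top, a dark seat ring of 90 mm diameter round its middle, and three steel pins 11 mm tall standing up near its edge, 81 mm from the middle (they locate the shell). The point is the middle of its flat top; z is up.
- small_crucible: Bystander: spare black graphite crucible, 45 mm diameter, 50 mm tall, no part of this stack. Origin at the centre of its underside.
- mould: Bystander: black iron ingot mould with two open cavities, 46 x 92 x 30 mm, long side along its y. Origin at the centre of its underside.
- header: Bystander: nail header of blackened steel, a tapered bar 225 mm long with a round head, 21 mm high, lying along its x at the left of the bench. Origin under the bar near its middle.
- calipers: Bystander: chunky brass outside calipers, 175 x 117 mm, 22 mm high, lying along their x at the right of the bench. Origin between the legs, at bench height.
- pan: Bystander: tin pan of nail blanks, 155 mm diameter, 38 mm high, at the near right of the bench. Origin at the centre of its underside.
Things that resemble listed ones, but are neither listed nor needed, are in the scene too. What is shaped like the part that bears lid_knob but green is not meant. Leave any blue look-alike of the part that bears disc_mid alone.

How it is judged (in metres and radians):
On the way, in this order (a step that is already met when the one before it is completed fails the run):
1. the plinth stands in the middle of the seat ring, released (horizontal distance between plinth_mid and hearth_seat below 0.015 m and z of plinth_mid in the frame of hearth_seat between 0.017 and 0.023 m and angle between plinth_mid's own z axis and vertical below 0.06 rad and contact force between the fingers and plinth below 0.05 N), for 0.2 s.
2. the parting disc lies centrally on the plinth, released (horizontal distance between plinth_mid and hearth_seat below 0.015 m and z of plinth_mid in the frame of hearth_seat between 0.017 and 0.023 m and angle between each of plinth_mid, disc_mid's own z axis and vertical below 0.06 rad and horizontal distance between disc_mid and plinth_mid below 0.01 m and z of disc_mid in the frame of plinth_mid between 0.025 and 0.031 m and contact force between the fingers and disc below 0.05 N), for 0.2 s.
3. the brown crucible stands centrally on the disc, released (horizontal distance between plinth_mid and hearth_seat below 0.015 m and z of plinth_mid in the frame of hearth_seat between 0.017 and 0.023 m and angle between each of plinth_mid, disc_mid, crucible_mid's own z axis and vertical below 0.06 rad and horizontal distance between disc_mid and plinth_mid below 0.01 m and z of disc_mid in the frame of plinth_mid between 0.025 and 0.031 m and horizontal distance between crucible_mid and disc_mid below 0.012 m and z of crucible_mid in the frame of disc_mid between 0.041 and 0.047 m and contact force between the fingers and crucible below 0.05 N), for 0.2 s.
4. the lid is seated in the crucible's mouth, released (horizontal distance between plinth_mid and hearth_seat below 0.015 m and z of plinth_mid in the frame of hearth_seat between 0.017 and 0.023 m and angle between each of plinth_mid, disc_mid, crucible_mid, lid_knob's own z axis and vertical below 0.06 rad and horizontal distance between disc_mid and plinth_mid below 0.01 m and z of disc_mid in the frame of plinth_mid between 0.025 and 0.031 m and horizontal distance between crucible_mid and disc_mid below 0.012 m and z of crucible_mid in the frame of disc_mid between 0.041 and 0.047 m and horizontal distance between lid_knob and crucible_mid below 0.009 m and z of lid_knob in the frame of crucible_mid between 0.054 and 0.06 m and contact force between the fingers and lid below 0.05 N), for 0.2 s.
At the end, for the whole second after the job is handed in: Plinth on the furnace base within 15 mm of its middle, disc on the plinth within 10 mm of its axis, crucible on the disc within 12 mm, lid fully seated in the mouth within 9 mm (heights within 3 mm); all four upright within 0.06 rad, released and at rest (all of step 4 and contact force between the fingers and plinth below 0.05 N and contact force between the fingers and disc below 0.05 N and contact force between the fingers and crucible below 0.05 N and linear speed of each of plinth, disc, crucible, lid below 0.01 m/s); the robot touches nothing.
It fails at once if a bystander (black crucible, mould, header, calipers or pan) is moved by more than 20 mm (distance of any of small_crucible, mould, header, calipers, pan from where it was at the start of the episode above 0.02 m).
It fails at once if the crucible is tipped by more than 0.5 rad (angle between crucible_mid's own z axis and vertical above 0.5 rad).
It fails at once if a piece is dropped or flung: it moves faster than 0.5 m/s (a fall of about 13 mm) with no finger on it ((contact force between the fingers and plinth below 0.05 N and linear speed of plinth above 0.5 m/s) or (contact force between the fingers and disc below 0.05 N and linear speed of disc above 0.5 m/s) or (contact force between the fingers and crucible below 0.05 N and linear speed of crucible above 0.5 m/s) or (contact force between the fingers and lid below 0.05 N and linear speed of lid above 0.5 m/s)).
It also fails if it takes over 115 s, if anything falls off the work surface, if the arm or the gripper's body presses on something with over 40 N, if the wrist force passes 120 N, or if a joint passes its speed limit or range.

## Working session

There is one attempt and no reset: what is moved stays moved. The work goes in short steps, Python scripts to look and compute and a tool call to move; the robot and the scene stay as the last step left them, time stands still between calls to the robot, and variables do not carry over. Pictures are saved under pics/ and viewed, and the job is handed in when it is done.

Besides the shell and the picture viewer there is one more tool, called after "Call:" as name(argument=value, ...), one argument or row to a line, values as JSON. play_rows: Moves the arm, as the interface text tells. Its arguments: {"type":"object","properties":{"increments":{"type":"array"},"newtons":{"type":"number"}},"required":["increments"]}

```bash
ls; mkdir -p pics; cat > h.py <<'E'
import numpy as np, cv2
from rig import bot
def snap(cam,fn):
    cal=bot.get_calibration(cam); im,d=bot.read_camera(cam); cv2.imwrite('pics/'+fn,im); return cal,im,d
def world(cal,p): return np.array(cal['orientation'])@np.array(p)+np.array(cal['xyz'])
def cloud(cal,d):
    K=np.array([[cal['fx'],0,cal['cx']],[0,cal['fy'],cal['cy']],[0,0,1.]])
    v,u=np.mgrid[0:d.shape[0],0:d.shape[1]]
    q=cv2.undistortPoints(np.stack([u.ravel(),v.ravel()],1).astype(np.float64)[:,None],K,np.array(cal['D'],float))[:,0]
    P=np.c_[q,np.ones(len(q))]*d.reshape(-1,1)
    return (P@np.array(cal['orientation']).T+np.array(cal['xyz'])).reshape(d.shape+(3,))
E
python3 - <<'E'
from h import *
s=bot.sense(); print(s)
for c in ['scene','top','wrist']:
    cal,im,d=snap(c,c+'0.png'); print(c,cal['xyz'],np.round(cal['orientation'],3).tolist(),cal['fx'])
    if c=='wrist':continue
    for n in ['plinth_mid','disc_mid','crucible_mid','lid_knob','hearth_seat','small_crucible','mould','header','calipers','pan']:
        for r in bot.look_for(c,n): print(n,round(r['score'],2),np.round(world(cal,r['xyz']),3))
E
```

```text
pics
{'t': 0.0, 'joints': array([66.9113225 , 30.77778629, -0.25345851, 88.1692744 ,  0.15041008,
       61.15171492, -4.08197179]), 'joint_velocities': array([ 0.01906185, -0.01223645, -0.03429436, -0.03987015,  0.09480864,
        0.04863597, -0.06961913]), 'effort': array([ 3.62906940e-05, -5.70979786e+01,  9.90489945e-01, -2.51605099e+01,
       -5.62510011e-02,  1.77406421e-02,  1.74475222e-04]), 'tool_pos': array([ 0.21456961, -0.61295377,  0.25484562]), 'eef_rot': array([[ 9.43816681e-01,  3.30468705e-01, -7.12622014e-04],
       [ 3.30469437e-01, -9.43815398e-01,  1.56385608e-03],
       [-1.55778135e-04, -1.71149325e-03, -9.99998523e-01]]), 'ft_force': array([ 0.70905824, -1.92089737,  0.63426529]), 'ft_torque': array([-0.01538379, -0.02614647, -0.00415829]), 'opening': 0.08796488992376109}
scene [1.07826153 0.04385035 0.93833415] [[-0.12, 0.832, -0.542], [0.993, 0.096, -0.072], [-0.008, -0.547, -0.837]] 373.3648619121664
plinth_mid 0.75 [ 0.454 -0.254  0.042]
disc_mid 0.84 [ 0.355 -0.069  0.018]
disc_mid 0.66 [ 0.463 -0.105  0.016]
crucible_mid 0.58 [0.616 0.287 0.054]
lid_
[... 392 characters left out ...]
.001, -0.006], [0.006, -0.089, -0.996]] 451.87934073170624
plinth_mid 0.94 [ 0.447 -0.261  0.039]
disc_mid 0.77 [ 0.458 -0.115  0.02 ]
disc_mid 0.76 [ 0.348 -0.071  0.019]
crucible_mid 0.62 [0.627 0.287 0.052]
lid_knob 0.77 [0.461 0.259 0.018]
lid_knob 0.57 [0.356 0.18  0.015]
hearth_seat 0.61 [ 0.649 -0.06   0.048]
small_crucible 0.77 [ 0.597 -0.317  0.034]
mould 0.72 [0.446 0.096 0.013]
header 0.86 [0.561 0.424 0.016]
header 0.69 [ 0.447 -0.26   0.037]
calipers 0.76 [ 0.593 -0.456  0.012]
calipers 0.57 [ 0.599 -0.322  0.037]
pan 0.59 [ 0.385 -0.449  0.018]
wrist [ 0.28599024 -0.58879528  0.38479507] [[0.331, -0.903, -0.276], [-0.944, -0.316, -0.097], [0.0, 0.292, -0.956]] 303.1241723584153
```

View pics/top0.png

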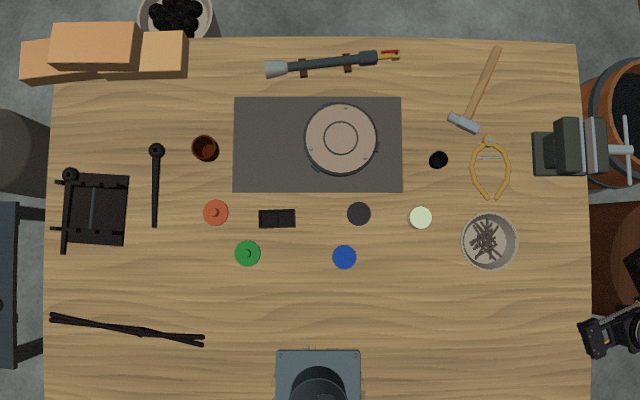

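View pics/scene0.png

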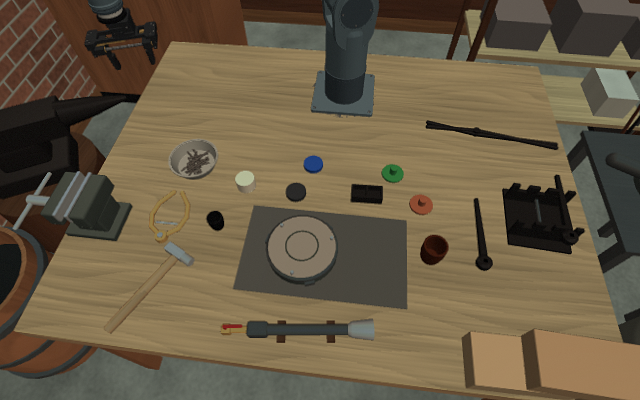

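Top view: plinth (420,217), dark disc (358,213), brown crucible (205,148), orange lid (215,212) and hearth (340,138). The look-alikes to avoid are the blue disc (344,257) and green lid (247,253). Next I measure centres from the point clouds.

```bash
cat >> h.py <<'E'
def fit(P,c,zr,rad,R=None):
    m=(np.hypot(P[...,0]-c[0],P[...,1]-c[1])<rad)&(P[...,2]>zr[0])&(P[...,2]<zr[1])
    q=P[m]
    if len(q)<8: return None
    (cx,cy),r=cv2.minEnclosingCircle((q[:,:2]*1000).astype(np.float32))
    mid=(np.percentile(q[:,:2],1,axis=0)+np.percentile(q[:,:2],99,axis=0))/2
    return len(q),'mean',np.round(q.mean(0),4),'circ',np.round([cx/1000,cy/1000,r/1000],4),'mid',np.round(mid,4),'zmed',round(float(np.median(q[:,2])),4)
E
python3 - <<'E'
from h import *
for c in ['top','scene']:
    cal,im,d=snap(c,c+'1.png'); P=cloud(cal,d)
    print(c)
    for n,ce,zr,rad in [('plinth',(.45,-.257),(.032,.06),.05),('disc',(.46,-.11),(.009,.03),.05),('cruc',(.62,.287),(.064,.09),.06),('lidplate',(.465,.262),(.008,.022),.05),('knob',(.465,.262),(.031,.05),.05),('hearth',(.65,-.055),(.036,.052),.12),('bench',(.35,.05),(-.02,.03),.05)]:
        print(n,fit(P,ce,zr,rad))
E
```

```text
top
plinth (417, 'mean', array([ 0.4469, -0.2623,  0.0401]), 'circ', array([ 0.447 , -0.2628,  0.0294]), 'mid', array([ 0.4465, -0.2625]), 'zmed', 0.0402)
disc (448, 'mean', array([ 0.4587, -0.1085,  0.0164]), 'circ', array([ 0.4587, -0.1086,  0.0309]), 'mid', array([ 0.4596, -0.1087]), 'zmed', 0.0164)
cruc (207, 'mean', array([0.6226, 0.2842, 0.0711]), 'circ', array([0.6236, 0.2842, 0.033 ]), 'mid', array([0.6229, 0.2842]), 'zmed', 0.0711)
lidplate (454, 'mean', array([0.4615, 0.2626, 0.0152]), 'circ', array([0.462 , 0.2637, 0.0335]), 'mid', array([0.462 , 0.2636]), 'zmed', 0.0153)
knob (53, 'mean', array([0.4618, 0.2629, 0.0384]), 'circ', array([0.4616, 0.2633, 0.01  ]), 'mid', array([0.4623, 0.2634]), 'zmed', 0.0388)
hearth (4275, 'mean', array([ 0.6484, -0.0603,  0.0454]), 'circ', array([ 0.651 , -0.0641,  0.0991]), 'mid', array([ 0.6488, -0.0603]), 'zmed', 0.0454)
bench (1162, 'mean', array([0.35  , 0.05  , 0.0004]), 'circ', array([0.35  , 0.05  , 0.0499]), 'mid', array([0.3493, 0.0503]), 'zmed', 0.0004)
scene
plinth (259, 'mean', array([ 0.4495, -0.2608,  0.0398]), 'circ', arra
[... 257 characters left out ...]
6238, 0.2867, 0.0703]), 'circ', array([0.6238, 0.2874, 0.0327]), 'mid', array([0.6235, 0.287 ]), 'zmed', 0.0709)
lidplate (314, 'mean', array([0.4668, 0.2649, 0.0148]), 'circ', array([0.4635, 0.267 , 0.0347]), 'mid', array([0.4631, 0.2665]), 'zmed', 0.0148)
knob (46, 'mean', array([0.464 , 0.2657, 0.0378]), 'circ', array([0.4622, 0.2659, 0.0112]), 'mid', array([0.4625, 0.266 ]), 'zmed', 0.0382)
hearth (3751, 'mean', array([ 0.6562, -0.0575,  0.0447]), 'circ', array([ 0.6502, -0.0591,  0.0973]), 'mid', array([ 0.6525, -0.058 ]), 'zmed', 0.0448)
bench (631, 'mean', array([3.509e-01, 5.020e-02, 3.000e-04]), 'circ', array([0.35  , 0.05  , 0.0499]), 'mid', array([0.3508, 0.0499]), 'zmed', 0.0004)
```

Call:
play_rows(
  increments=[
    {"twist": 6.4, "jaw": 88},
    {"twist": 6.5},
    {"twist": 6.4},
    {"x": 8, "y": -12, "z": 3},
    {"x": 16, "y": -25, "z": 7},
    {"x": 18, "y": -27, "z": 8},
    {"x": 18, "y": -27, "z": 8},
    {"x": 18, "y": -27, "z": 8},
    {"x": 18, "y": -27, "z": 8},
    {"x": 18, "y": -27, "z": 8},
    {"x": 18, "y": -27, "z": 8},
    {"x": 18, "y": -27, "z": 8},
    {"x": 18, "y": -27, "z": 8},
    {"x": 18, "y": -27, "z": 8},
    {"x": 18, "y": -27, "z": 8},
    {"x": 18, "y": -27, "z": 8},
    {"x": 10, "y": -16, "z": 7},
    {},
    {},
    {},
  ],
)

```text
invalid input at $.increments[0]: expected keys x, y, z, twist, jaw
```

```bash
python3 - <<'E'
from h import *
s=bot.sense(); print(s['t'],s['tool_pos'],np.round(s['eef_rot'],4),s['ft_force'])
cal,im,d=snap('wrist','w1.png'); P=cloud(cal,d)
for n,ce,zr,rad in [('plinth',(.447,-.262),(.032,.06),.045),('disc',(.46,-.11),(.009,.03),.05),('hearth',(.65,-.055),(.036,.052),.12)]:
    print(n,fit(P,ce,zr,rad))
E
```

```text
1.25 [ 0.21476374 -0.61347099  0.25569626] [[ 9.438e-01  3.304e-01 -1.000e-04]
 [ 3.304e-01 -9.438e-01  0.000e+00]
 [-0.000e+00 -0.000e+00 -1.000e+00]] [ 0.25275642  0.02545235 -0.56340648]
plinth None
disc None
hearth None
```

View pics/w1.png

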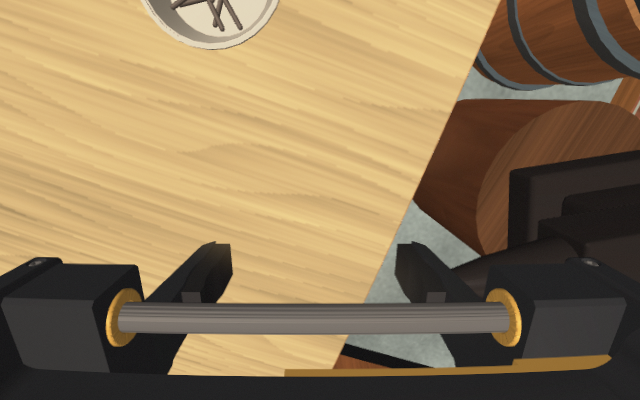

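All keys are required in every row, so that call was refused and the arm has not moved. The wrist view still shows the pan rim (210,20) and the table edge. Resending it complete.

Call:
play_rows(
  increments=[
    {"x": 0, "y": 0, "z": 0, "twist": 6.4, "jaw": 88},
    {"x": 0, "y": 0, "z": 0, "twist": 6.5, "jaw": 88},
    {"x": 0, "y": 0, "z": 0, "twist": 6.4, "jaw": 88},
    {"x": 8, "y": -12, "z": 3, "twist": 0, "jaw": 88},
    {"x": 16, "y": -25, "z": 7, "twist": 0, "jaw": 88},
    {"x": 18, "y": -27, "z": 8, "twist": 0, "jaw": 88},
    {"x": 18, "y": -27, "z": 8, "twist": 0, "jaw": 88},
    {"x": 18, "y": -27, "z": 8, "twist": 0, "jaw": 88},
    {"x": 18, "y": -27, "z": 8, "twist": 0, "jaw": 88},
    {"x": 18, "y": -27, "z": 8, "twist": 0, "jaw": 88},
    {"x": 18, "y": -27, "z": 8, "twist": 0, "jaw": 88},
    {"x": 18, "y": -27, "z": 8, "twist": 0, "jaw": 88},
    {"x": 18, "y": -27, "z": 8, "twist": 0, "jaw": 88},
    {"x": 18, "y": -27, "z": 8, "twist": 0, "jaw": 88},
    {"x": 18, "y": -27, "z": 8, "twist": 0, "jaw": 88},
    {"x": 10, "y": -16, "z": 7, "twist": 0, "jaw": 88},
    {"x": 0, "y": 0, "z": 0, "twist": 0, "jaw": 88},
    {"x": 0, "y": 0, "z": 0, "twist": 0, "jaw": 88},
    {"x": 0, "y": 0, "z": 0, "twist": 0, "jaw": 88},
  ],
)

```text
t: 2.88
tool_pos: [0.4283, -0.2917, 0.159]
eef_rot: [[1.0, -0.001, -0.0], [-0.001, -1.0, -0.001], [-0.0, 0.001, -1.0]]
ft_force: [-0.1, -0.5, 0.6]
opening: 0.0881
```

```bash
python3 - <<'E'
from h import *
s=bot.sense(); print(s['t'],s['tool_pos'],np.round(s['eef_rot'],4),s['ft_force'],s['joints'])
cal,im,d=snap('wrist','w2.png'); P=cloud(cal,d)
for n,ce,zr,rad in [('plinth',(.447,-.262),(.032,.06),.045),('disc',(.46,-.11),(.009,.03),.05),('hearth',(.65,-.055),(.036,.052),.12)]:
    print(n,fit(P,ce,zr,rad))
E
```

```text
2.8833 [ 0.42832013 -0.29169624  0.15900127] [[ 1.0e+00 -1.2e-03 -1.0e-04]
 [-1.2e-03 -1.0e+00 -9.0e-04]
 [-1.0e-04  9.0e-04 -1.0e+00]] [-0.10058899 -0.52535663  0.58715561] [ 30.36753082  25.75998303  -1.39880316 112.44031857   0.98535755
  41.78702163 -61.69709313]
plinth (3619, 'mean', array([ 0.4487, -0.2628,  0.0399]), 'circ', array([ 0.4474, -0.2626,  0.0289]), 'mid', array([ 0.4482, -0.2627]), 'zmed', 0.04)
disc (3505, 'mean', array([ 0.4602, -0.1092,  0.0158]), 'circ', array([ 0.4596, -0.1069,  0.0317]), 'mid', array([ 0.4597, -0.1082]), 'zmed', 0.016)
hearth (3824, 'mean', array([ 0.5723, -0.0868,  0.044 ]), 'circ', array([ 0.5713, -0.0871,  0.0479]), 'mid', array([ 0.571 , -0.0902]), 'zmed', 0.0447)
```

View pics/w2.png

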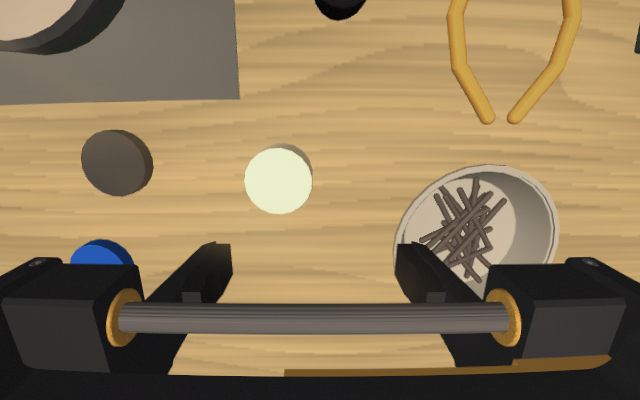

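Call:
play_rows(
  increments=[
    {"x": 10, "y": -15, "z": 0, "twist": 0, "jaw": 88},
    {"x": 9, "y": -14, "z": 10, "twist": 0, "jaw": 88},
    {"x": 0, "y": 0, "z": 20, "twist": 0, "jaw": 88},
    {"x": 0, "y": 0, "z": 20, "twist": 0, "jaw": 88},
    {"x": 0, "y": 0, "z": 20, "twist": 0, "jaw": 88},
    {"x": 0, "y": 0, "z": 18, "twist": 0, "jaw": 88},
    {"x": 0, "y": 0, "z": 16, "twist": 0, "jaw": 88},
    {"x": 0, "y": 0, "z": 14, "twist": 0, "jaw": 88},
    {"x": 0, "y": 0, "z": 10, "twist": 0, "jaw": 88},
    {"x": 0, "y": 0, "z": 8, "twist": 0, "jaw": 88},
    {"x": 0, "y": 0, "z": 0, "twist": 0, "jaw": 88},
    {"x": 0, "y": 0, "z": 0, "twist": 0, "jaw": 88},
    {"x": 0, "y": 0, "z": 0, "twist": 0, "jaw": 88},
  ],
)

```text
t: 4.02
tool_pos: [0.4482, -0.262, 0.0234]
eef_rot: [[1.0, -0.0, 0.001], [-0.0, -1.0, -0.001], [0.001, 0.001, -1.0]]
ft_force: [0.1, -0.6, -0.3]
opening: 0.088
```

Call:
play_rows(
  increments=[
    {"x": 0, "y": 0, "z": 0, "twist": 0, "jaw": 64},
    {"x": 0, "y": 0, "z": 0, "twist": 0, "jaw": 62},
    {"x": 0, "y": 0, "z": 0, "twist": 0, "jaw": 60},
    {"x": 0, "y": 0, "z": 0, "twist": 0, "jaw": 58},
    {"x": 0, "y": 0, "z": 0, "twist": 0, "jaw": 56},
    {"x": 0, "y": 0, "z": 0, "twist": 0, "jaw": 50},
    {"x": 0, "y": 0, "z": 0, "twist": 0, "jaw": 50},
    {"x": 0, "y": 0, "z": 0, "twist": 0, "jaw": 50},
    {"x": 0, "y": 0, "z": 0, "twist": 0, "jaw": 50},
    {"x": 0, "y": 0, "z": 0, "twist": 0, "jaw": 50},
  ],
  newtons=25,
)

```text
t: 4.85
tool_pos: [0.4479, -0.2616, 0.0229]
eef_rot: [[1.0, -0.0, 0.0], [-0.0, -1.0, -0.0], [0.0, 0.0, -1.0]]
ft_force: [-0.6, 0.4, 4.3]
opening: 0.0572
```

Call:
play_rows(
  increments=[
    {"x": 0, "y": 0, "z": -5, "twist": 0, "jaw": 50},
    {"x": 0, "y": 0, "z": -10, "twist": 0, "jaw": 50},
    {"x": 0, "y": 0, "z": -20, "twist": 0, "jaw": 50},
    {"x": 0, "y": 0, "z": -20, "twist": 0, "jaw": 50},
    {"x": 0, "y": 0, "z": -20, "twist": 0, "jaw": 50},
    {"x": 6, "y": -6, "z": -15, "twist": 0, "jaw": 50},
    {"x": 12, "y": -12, "z": -10, "twist": 0, "jaw": 50},
    {"x": 18, "y": -18, "z": 0, "twist": 0, "jaw": 50},
    {"x": 22, "y": -22, "z": 0, "twist": 0, "jaw": 50},
    {"x": 24, "y": -24, "z": 0, "twist": 0, "jaw": 50},
    {"x": 24, "y": -24, "z": 0, "twist": 0, "jaw": 50},
    {"x": 24, "y": -24, "z": 0, "twist": 0, "jaw": 50},
    {"x": 22, "y": -22, "z": 0, "twist": 0, "jaw": 50},
    {"x": 20, "y": -20, "z": 0, "twist": 0, "jaw": 50},
    {"x": 16, "y": -16, "z": 0, "twist": 0, "jaw": 50},
    {"x": 10, "y": -10, "z": 0, "twist": 0, "jaw": 50},
    {"x": 4, "y": -4, "z": 0, "twist": 0, "jaw": 50},
    {"x": 0, "y": 0, "z": 0, "twist": 0, "jaw": 50},
    {"x": 0, "y": 0, "z": 0, "twist": 0, "jaw": 50},
  ],
)

```text
t: 6.43
tool_pos: [0.6489, -0.0604, 0.1226]
eef_rot: [[1.0, -0.001, -0.001], [-0.001, -1.0, -0.001], [-0.001, 0.001, -1.0]]
ft_force: [0.5, 0.4, -2.5]
opening: 0.0572
```

```bash
python3 - <<'E'
from h import *
s=bot.sense(); print(s['t'],s['tool_pos'],s['ft_force'],s['opening'])
cal,im,d=snap('wrist','w3.png'); P=cloud(cal,d)
print(fit(P,(.65,-.06),(.036,.05),.12))
print(fit(P,(.65,-.06),(.10,.15),.05))
# rim of hearth top: circle fit on outer boundary
import scipy.optimize as so
m=((P[...,2]>.040)&(P[...,2]<.050)&(np.hypot(P[...,0]-.65,P[...,1]+.06)<.13)).astype(np.uint8)
cs=max(cv2.findContours(m,cv2.RETR_EXTERNAL,cv2.CHAIN_APPROX_NONE)[0],key=len)[:,0]
q=P[cs[:,1],cs[:,0],:2]; r=np.hypot(q[:,0]-.65,q[:,1]+.06); q=q[(r>.088)&(r<.102)]
f=so.least_squares(lambda p:np.hypot(q[:,0]-p[0],q[:,1]-p[1])-.095,[.65,-.06],loss='soft_l1',f_scale=.001); print(len(q),f.x)
E
```

```text
6.4333 [ 0.64886389 -0.06043194  0.1226145 ] [ 0.54759894  0.44304415 -2.5254594 ] 0.05719685859232849
(34644, 'mean', array([ 0.6853, -0.0592,  0.045 ]), 'circ', array([ 0.65  , -0.0591,  0.0969]), 'mid', array([ 0.6807, -0.0593]), 'zmed', 0.0451)
(14945, 'mean', array([ 0.6592, -0.0607,  0.1348]), 'circ', array([ 0.6587, -0.0606,  0.0455]), 'mid', array([ 0.6497, -0.0608]), 'zmed', 0.1393)
516 [ 0.65128235 -0.0592631 ]
```

View pics/w3.png

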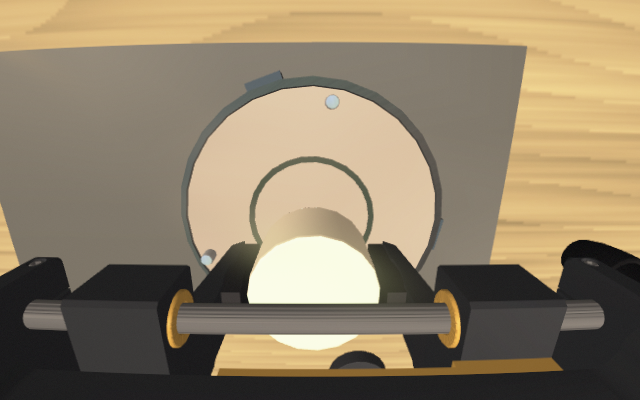

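Call:
play_rows(
  increments=[
    {"x": 2, "y": -1, "z": 8, "twist": 0, "jaw": 50},
    {"x": 0, "y": 0, "z": 12, "twist": 0, "jaw": 50},
    {"x": 0, "y": 0, "z": 12, "twist": 0, "jaw": 50},
    {"x": 0, "y": 0, "z": 10, "twist": 0, "jaw": 50},
    {"x": 0, "y": 0, "z": 6, "twist": 0, "jaw": 50},
    {"x": 0, "y": 0, "z": 3, "twist": 0, "jaw": 50},
    {"x": 0, "y": 0, "z": 1, "twist": 0, "jaw": 50},
    {"x": 0, "y": 0, "z": 0, "twist": 0, "jaw": 50},
    {"x": 0, "y": 0, "z": 0, "twist": 0, "jaw": 50},
  ],
)

```text
t: 7.23
tool_pos: [0.6522, -0.0585, 0.0711]
eef_rot: [[1.0, -0.0, 0.001], [-0.0, -1.0, -0.0], [0.001, 0.0, -1.0]]
ft_force: [0.9, -0.4, -2.1]
opening: 0.0571
```

Call:
play_rows(
  increments=[
    {"x": 0, "y": 0, "z": 0.8, "twist": 0, "jaw": 50},
    {"x": 0, "y": 0, "z": 0.7, "twist": 0, "jaw": 50},
    {"x": 0, "y": 0, "z": 0.5, "twist": 0, "jaw": 50},
    {"x": 0, "y": 0, "z": 0, "twist": 0, "jaw": 50},
    {"x": 0, "y": 0, "z": 0, "twist": 0, "jaw": 50},
  ],
)

```text
t: 7.65
tool_pos: [0.6519, -0.0585, 0.0688]
eef_rot: [[1.0, -0.0, 0.0], [-0.0, -1.0, -0.0], [0.0, 0.0, -1.0]]
ft_force: [-0.5, 0.0, -3.1]
opening: 0.0569
```

Call:
play_rows(
  increments=[
    {"x": 0, "y": 0, "z": 0.5, "twist": 0, "jaw": 50},
    {"x": 0, "y": 0, "z": 0.5, "twist": 0, "jaw": 50},
    {"x": 0, "y": 0, "z": 0, "twist": 0, "jaw": 50},
    {"x": 0, "y": 0, "z": 0, "twist": 0, "jaw": 50},
  ],
)

```text
t: 7.98
tool_pos: [0.6519, -0.0585, 0.068]
eef_rot: [[1.0, -0.0, 0.0], [-0.0, -1.0, -0.0], [0.0, 0.0, -1.0]]
ft_force: [-0.3, 0.1, 0.7]
opening: 0.0573
```

Call:
play_rows(
  increments=[
    {"x": 0, "y": 0, "z": 0.3, "twist": 0, "jaw": 50},
    {"x": 0, "y": 0, "z": 0, "twist": 0, "jaw": 60},
    {"x": 0, "y": 0, "z": 0, "twist": 0, "jaw": 70},
    {"x": 0, "y": 0, "z": 0, "twist": 0, "jaw": 80},
    {"x": 0, "y": 0, "z": 0, "twist": 0, "jaw": 88},
    {"x": 0, "y": 0, "z": 0, "twist": 0, "jaw": 88},
    {"x": 0, "y": 0, "z": 0, "twist": 0, "jaw": 88},
    {"x": 0, "y": 0, "z": 0, "twist": 0, "jaw": 88},
    {"x": 0, "y": 0, "z": -5, "twist": 0, "jaw": 88},
    {"x": 0, "y": 0, "z": -12, "twist": 0, "jaw": 88},
    {"x": 0, "y": 0, "z": -20, "twist": 0, "jaw": 88},
    {"x": 0, "y": 0, "z": -20, "twist": 0, "jaw": 88},
    {"x": 0, "y": 0, "z": -20, "twist": 0, "jaw": 88},
    {"x": 0, "y": 0, "z": -15, "twist": 0, "jaw": 88},
  ],
)

```text
t: 9.15
tool_pos: [0.6527, -0.0586, 0.1625]
eef_rot: [[1.0, -0.0, 0.003], [-0.0, -1.0, -0.0], [0.003, 0.0, -1.0]]
ft_force: [0.8, -0.3, 0.8]
opening: 0.0879
```

```bash
python3 - <<'E'
from h import *
s=bot.sense(); print(s['t'],s['tool_pos'],s['ft_force'],s['opening'])
cal,im,d=snap('wrist','w4.png'); P=cloud(cal,d)
print(fit(P,(.65,-.06),(.078,.095),.04))
E
```

```text
9.15 [ 0.65271402 -0.05858814  0.16251066] [ 0.75776755 -0.28653322  0.82631057] 0.08785081282494604
(4660, 'mean', array([ 0.6531, -0.059 ,  0.0849]), 'circ', array([ 0.6514, -0.0591,  0.029 ]), 'mid', array([ 0.6522, -0.059 ]), 'zmed', 0.085)
```

View pics/w4.png

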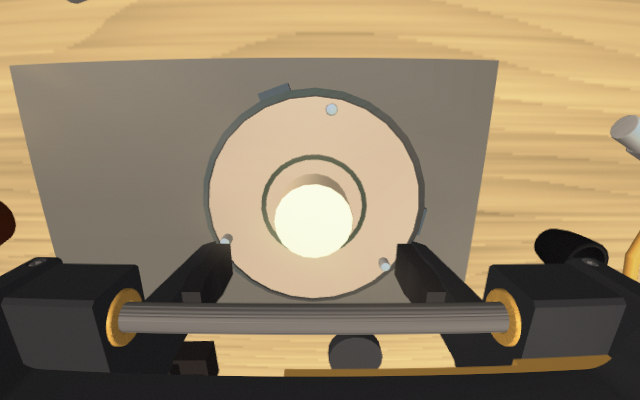

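Call:
play_rows(
  increments=[
    {"x": -6, "y": 2, "z": 0, "twist": 0, "jaw": 88},
    {"x": -15, "y": 4, "z": 0, "twist": 0, "jaw": 88},
    {"x": -22, "y": 6, "z": 0, "twist": 0, "jaw": 88},
    {"x": -24, "y": 6, "z": 0, "twist": 0, "jaw": 88},
    {"x": -24, "y": 6, "z": 0, "twist": 0, "jaw": 88},
    {"x": -24, "y": 6, "z": 0, "twist": 0, "jaw": 88},
    {"x": -24, "y": 6, "z": 0, "twist": 0, "jaw": 88},
    {"x": -22, "y": 6, "z": 0, "twist": 0, "jaw": 88},
    {"x": -18, "y": 4, "z": 10, "twist": 0, "jaw": 88},
    {"x": -10, "y": 2, "z": 20, "twist": 0, "jaw": 88},
    {"x": -4, "y": 0, "z": 20, "twist": 0, "jaw": 88},
    {"x": 0, "y": 0, "z": 10, "twist": 0, "jaw": 88},
    {"x": 0, "y": 0, "z": 0, "twist": 0, "jaw": 88},
    {"x": 0, "y": 0, "z": 0, "twist": 0, "jaw": 88},
  ],
)

```text
t: 10.37
tool_pos: [0.4588, -0.1063, 0.0992]
eef_rot: [[1.0, 0.0, -0.001], [0.0, -1.0, 0.0], [-0.001, -0.0, -1.0]]
ft_force: [0.0, -0.1, 0.1]
opening: 0.0885
```

```bash
python3 - <<'E'
from h import *
s=bot.sense(); print(s['t'],s['tool_pos'],s['ft_force'],s['opening'])
cal,im,d=snap('wrist','w5.png'); P=cloud(cal,d)
print(fit(P,(.46,-.108),(.009,.03),.045))
E
```

```text
10.3667 [ 0.45875492 -0.1063347   0.09916172] [ 0.0487255  -0.13580349  0.07557747] 0.08851144374790111
(5134, 'mean', array([ 0.4609, -0.1071,  0.0159]), 'circ', array([ 0.4592, -0.1071,  0.0309]), 'mid', array([ 0.46 , -0.107]), 'zmed', 0.016)
```

View pics/w5.png

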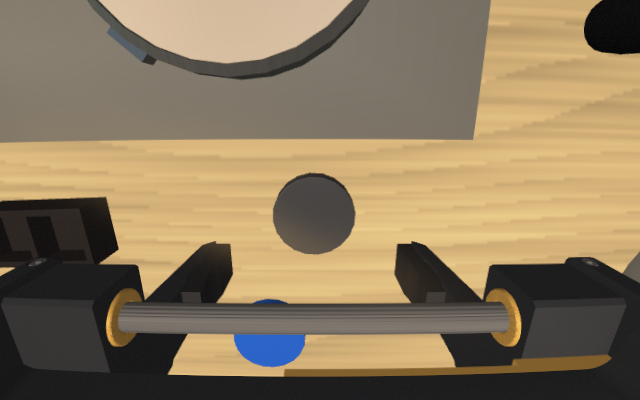

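Call:
play_rows(
  increments=[
    {"x": 1, "y": 1, "z": 8, "twist": 0, "jaw": 88},
    {"x": 0, "y": 0, "z": 16, "twist": 0, "jaw": 88},
    {"x": 0, "y": 0, "z": 18, "twist": 0, "jaw": 88},
    {"x": 0, "y": 0, "z": 16, "twist": 0, "jaw": 88},
    {"x": 0, "y": 0, "z": 10, "twist": 0, "jaw": 88},
    {"x": 0, "y": 0, "z": 6, "twist": 0, "jaw": 88},
    {"x": 0, "y": 0, "z": 3, "twist": 0, "jaw": 88},
    {"x": 0, "y": 0, "z": 1.5, "twist": 0, "jaw": 88},
    {"x": 0, "y": 0, "z": 0, "twist": 0, "jaw": 88},
    {"x": 0, "y": 0, "z": 0, "twist": 0, "jaw": 76},
    {"x": 0, "y": 0, "z": 0, "twist": 0, "jaw": 66},
    {"x": 0, "y": 0, "z": 0, "twist": 0, "jaw": 63},
    {"x": 0, "y": 0, "z": 0, "twist": 0, "jaw": 60},
    {"x": 0, "y": 0, "z": 0, "twist": 0, "jaw": 54},
    {"x": 0, "y": 0, "z": 0, "twist": 0, "jaw": 54},
    {"x": 0, "y": 0, "z": 0, "twist": 0, "jaw": 54},
    {"x": 0, "y": 0, "z": 0, "twist": 0, "jaw": 54},
    {"x": 0, "y": 0, "z": 0, "twist": 0, "jaw": 54},
  ],
  newtons=20,
)

```text
t: 11.92
tool_pos: [0.46, -0.1075, 0.0212]
eef_rot: [[1.0, -0.0, 0.0], [-0.0, -1.0, -0.0], [0.0, 0.0, -1.0]]
ft_force: [-1.0, 0.2, 5.8]
opening: 0.0612
```

Call:
play_rows(
  increments=[
    {"x": 0, "y": 0, "z": -4, "twist": 0, "jaw": 54},
    {"x": 0, "y": 0, "z": -10, "twist": 0, "jaw": 54},
    {"x": 0, "y": 0, "z": -20, "twist": 0, "jaw": 54},
    {"x": 0, "y": 0, "z": -25, "twist": 0, "jaw": 54},
    {"x": 0, "y": 0, "z": -25, "twist": 0, "jaw": 54},
    {"x": 0, "y": 0, "z": -20, "twist": 0, "jaw": 54},
    {"x": 6, "y": -1, "z": -14, "twist": 0, "jaw": 54},
    {"x": 12, "y": -3, "z": -7, "twist": 0, "jaw": 54},
    {"x": 20, "y": -5, "z": 0, "twist": 0, "jaw": 54},
    {"x": 24, "y": -6, "z": 0, "twist": 0, "jaw": 54},
    {"x": 24, "y": -6, "z": 0, "twist": 0, "jaw": 54},
    {"x": 24, "y": -6, "z": 0, "twist": 0, "jaw": 54},
    {"x": 24, "y": -6, "z": 0, "twist": 0, "jaw": 54},
    {"x": 22, "y": -6, "z": 0, "twist": 0, "jaw": 54},
    {"x": 18, "y": -5, "z": 0, "twist": 0, "jaw": 54},
    {"x": 12, "y": -3, "z": 0, "twist": 0, "jaw": 54},
    {"x": 6, "y": -1, "z": 0, "twist": 0, "jaw": 54},
    {"x": 0, "y": 0, "z": 0, "twist": 0, "jaw": 54},
    {"x": 0, "y": 0, "z": 0, "twist": 0, "jaw": 54},
    {"x": 0, "y": 0, "z": 0, "twist": 0, "jaw": 54},
  ],
)

```text
t: 13.58
tool_pos: [0.6507, -0.0602, 0.1459]
eef_rot: [[1.0, -0.001, -0.001], [-0.001, -1.0, -0.0], [-0.001, 0.0, -1.0]]
ft_force: [-0.4, 0.4, -1.2]
opening: 0.0613
```

```bash
python3 - <<'E'
from h import *
s=bot.sense(); print(s['t'],s['tool_pos'],s['ft_force'],s['opening'])
cal,im,d=snap('wrist','w6.png'); P=cloud(cal,d)
print(fit(P,(.652,-.0588),(.13,.148),.032), fit(P,(.652,-.0588),(.078,.09),.045))
E
```

```text
13.5833 [ 0.65065039 -0.06015188  0.14587375] [-0.37663369  0.35008705 -1.22305249] 0.06126631539695223
(10077, 'mean', array([ 0.656 , -0.0596,  0.1403]), 'circ', array([ 0.6521, -0.0588,  0.032 ]), 'mid', array([ 0.6559, -0.0593]), 'zmed', 0.1406) (1463, 'mean', array([ 0.6709, -0.0579,  0.0846]), 'circ', array([ 0.6569, -0.0586,  0.028 ]), 'mid', array([ 0.6687, -0.0584]), 'zmed', 0.0849)
```

View pics/w6.png

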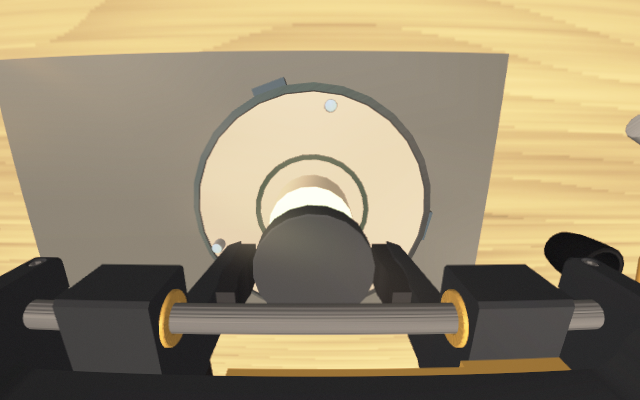

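Call:
play_rows(
  increments=[
    {"x": 1.2, "y": -1.2, "z": 6, "twist": 0, "jaw": 54},
    {"x": 0, "y": 0, "z": 10, "twist": 0, "jaw": 54},
    {"x": 0, "y": 0, "z": 10, "twist": 0, "jaw": 54},
    {"x": 0, "y": 0, "z": 6, "twist": 0, "jaw": 54},
    {"x": 0, "y": 0, "z": 3, "twist": 0, "jaw": 54},
    {"x": 0, "y": 0, "z": 1.5, "twist": 0, "jaw": 54},
    {"x": 0, "y": 0, "z": 1, "twist": 0, "jaw": 54},
    {"x": 0, "y": 0, "z": 0, "twist": 0, "jaw": 54},
    {"x": 0, "y": 0, "z": 0, "twist": 0, "jaw": 54},
    {"x": 0, "y": 0, "z": 0, "twist": 0, "jaw": 54},
  ],
)

```text
t: 14.47
tool_pos: [0.6533, -0.0583, 0.1088]
eef_rot: [[1.0, -0.0, 0.001], [-0.0, -1.0, -0.0], [0.001, 0.0, -1.0]]
ft_force: [-0.2, -0.2, -0.9]
opening: 0.0609
```

Call:
play_rows(
  increments=[
    {"x": 0, "y": 0, "z": 0.7, "twist": 0, "jaw": 54},
    {"x": 0, "y": 0, "z": 0.6, "twist": 0, "jaw": 54},
    {"x": 0, "y": 0, "z": 0, "twist": 0, "jaw": 54},
    {"x": 0, "y": 0, "z": 0, "twist": 0, "jaw": 54},
  ],
)

```text
t: 14.8
tool_pos: [0.653, -0.0583, 0.1071]
eef_rot: [[1.0, -0.0, -0.0], [-0.0, -1.0, -0.0], [-0.0, 0.0, -1.0]]
ft_force: [-0.4, 0.6, -1.3]
opening: 0.0608
```

Call:
play_rows(
  increments=[
    {"x": 0, "y": 0, "z": 0.5, "twist": 0, "jaw": 54},
    {"x": 0, "y": 0, "z": 0.5, "twist": 0, "jaw": 54},
    {"x": 0, "y": 0, "z": 0, "twist": 0, "jaw": 54},
    {"x": 0, "y": 0, "z": 0, "twist": 0, "jaw": 54},
  ],
)

```text
t: 15.13
tool_pos: [0.6531, -0.0583, 0.1063]
eef_rot: [[1.0, -0.0, 0.0], [-0.0, -1.0, -0.0], [0.0, 0.0, -1.0]]
ft_force: [-0.7, 0.6, 1.2]
opening: 0.0609
```

Call:
play_rows(
  increments=[
    {"x": 0, "y": 0, "z": 0.2, "twist": 0, "jaw": 54},
    {"x": 0, "y": 0, "z": 0, "twist": 0, "jaw": 64},
    {"x": 0, "y": 0, "z": 0, "twist": 0, "jaw": 74},
    {"x": 0, "y": 0, "z": 0, "twist": 0, "jaw": 84},
    {"x": 0, "y": 0, "z": 0, "twist": 0, "jaw": 88},
    {"x": 0, "y": 0, "z": 0, "twist": 0, "jaw": 88},
    {"x": 0, "y": 0, "z": 0, "twist": 0, "jaw": 88},
    {"x": 0, "y": 0, "z": 0, "twist": 0, "jaw": 88},
    {"x": 0, "y": 0, "z": -5, "twist": 0, "jaw": 88},
    {"x": 0, "y": 0, "z": -12, "twist": 0, "jaw": 88},
    {"x": 0, "y": 0, "z": -20, "twist": 0, "jaw": 88},
    {"x": 0, "y": 0, "z": -20, "twist": 0, "jaw": 88},
    {"x": 0, "y": 0, "z": -10, "twist": 0, "jaw": 88},
    {"x": 0, "y": 0, "z": 0, "twist": 0, "jaw": 88},
  ],
)

```text
t: 16.3
tool_pos: [0.655, -0.0584, 0.1765]
eef_rot: [[1.0, -0.0, 0.006], [-0.0, -1.0, -0.0], [0.006, 0.0, -1.0]]
ft_force: [1.3, -0.4, 1.0]
opening: 0.0881
```

```bash
python3 - <<'E'
from h import *
s=bot.sense(); print(s['t'],s['tool_pos'],s['ft_force'],s['opening'])
cal,im,d=snap('wrist','w7.png'); P=cloud(cal,d)
print(fit(P,(.652,-.0588),(.095,.11),.04))
E
```

```text
16.3 [ 0.65501887 -0.05842443  0.17647661] [ 1.2898275  -0.35041468  0.98601042] 0.08811599945090258
(5384, 'mean', array([ 0.6538, -0.0588,  0.101 ]), 'circ', array([ 0.652 , -0.0588,  0.031 ]), 'mid', array([ 0.653 , -0.0587]), 'zmed', 0.101)
```

View pics/w7.png

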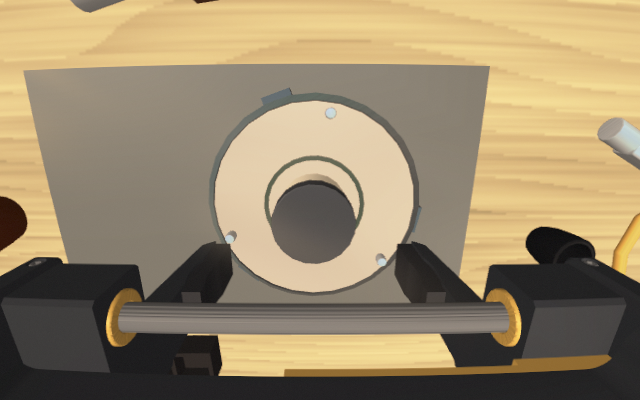

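Call:
play_rows(
  increments=[
    {"x": 0, "y": -8, "z": 0, "twist": 0, "jaw": 88},
    {"x": -2, "y": -18, "z": 0, "twist": 0, "jaw": 88},
    {"x": -2, "y": -26, "z": 0, "twist": 0, "jaw": 88},
    {"x": -3, "y": -30, "z": 0, "twist": 0, "jaw": 88},
    {"x": -3, "y": -30, "z": 0, "twist": 0, "jaw": 88},
    {"x": -3, "y": -30, "z": 0, "twist": 0, "jaw": 88},
    {"x": -3, "y": -30, "z": 0, "twist": 0, "jaw": 88},
    {"x": -3, "y": -30, "z": 0, "twist": 0, "jaw": 88},
    {"x": -3, "y": -30, "z": 0, "twist": 0, "jaw": 88},
    {"x": -3, "y": -30, "z": 0, "twist": 0, "jaw": 88},
    {"x": -2, "y": -28, "z": 0, "twist": 0, "jaw": 88},
    {"x": -2, "y": -24, "z": 0, "twist": 0, "jaw": 88},
    {"x": -1, "y": -18, "z": 0, "twist": 0, "jaw": 88},
    {"x": 0, "y": -8, "z": 0, "twist": 0, "jaw": 88},
    {"x": 0, "y": -4, "z": 0, "twist": 0, "jaw": 88},
    {"x": 0, "y": 0, "z": 0, "twist": 0, "jaw": 88},
    {"x": 0, "y": 0, "z": 0, "twist": 0, "jaw": 88},
  ],
)

```text
t: 17.77
tool_pos: [0.6235, 0.2837, 0.1726]
eef_rot: [[1.0, -0.002, -0.0], [-0.002, -1.0, -0.002], [-0.0, 0.002, -1.0]]
ft_force: [-0.2, 0.2, 0.1]
opening: 0.0881
```

```bash
python3 - <<'E'
from h import *
s=bot.sense(); print(s['t'],s['tool_pos'],s['ft_force'],s['joints'])
cal,im,d=snap('wrist','w8.png'); P=cloud(cal,d)
print(fit(P,(.623,.285),(.068,.085),.05))
E
```

```text
17.7667 [0.62352897 0.28371817 0.17256584] [-0.16996115  0.22925699  0.08626926] [ -26.53530919   39.19859711   -2.65551493   85.73970918    2.13510412
   55.15925653 -119.92720668]
(1701, 'mean', array([0.6244, 0.286 , 0.0716]), 'circ', array([0.6231, 0.2859, 0.032 ]), 'mid', array([0.6236, 0.2859]), 'zmed', 0.0717)
```

View pics/w8.png

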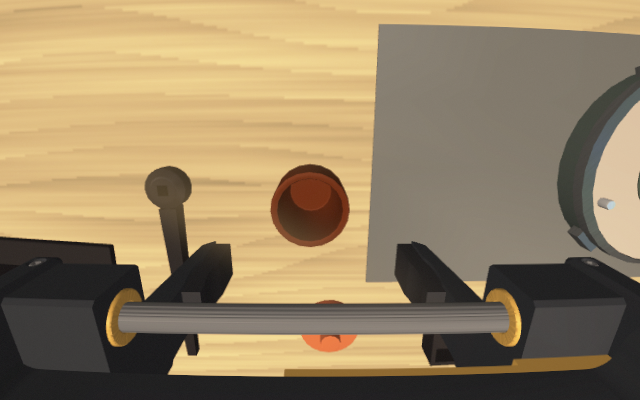

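Call:
play_rows(
  increments=[
    {"x": 0, "y": -1.5, "z": 8, "twist": 0, "jaw": 88},
    {"x": 0, "y": 0, "z": 16, "twist": 0, "jaw": 88},
    {"x": 0, "y": 0, "z": 20, "twist": 0, "jaw": 88},
    {"x": 0, "y": 0, "z": 20, "twist": 0, "jaw": 88},
    {"x": 0, "y": 0, "z": 20, "twist": 0, "jaw": 88},
    {"x": 0, "y": 0, "z": 16, "twist": 0, "jaw": 88},
    {"x": 0, "y": 0, "z": 12, "twist": 0, "jaw": 88},
    {"x": 0, "y": 0, "z": 6, "twist": 0, "jaw": 88},
    {"x": 0, "y": 0, "z": 2, "twist": 0, "jaw": 88},
    {"x": 0, "y": 0, "z": 0, "twist": 0, "jaw": 88},
    {"x": 0, "y": 0, "z": 0, "twist": 0, "jaw": 88},
    {"x": 0, "y": 0, "z": 0, "twist": 0, "jaw": 88},
  ],
)

```text
t: 18.82
tool_pos: [0.6238, 0.2876, 0.054]
eef_rot: [[1.0, -0.0, 0.002], [-0.0, -1.0, 0.001], [0.002, -0.001, -1.0]]
ft_force: [-0.2, -0.7, -0.0]
opening: 0.0882
```

Call:
play_rows(
  increments=[
    {"x": 0, "y": 1, "z": 1, "twist": 0, "jaw": 88},
    {"x": 0, "y": 0, "z": 0, "twist": 0, "jaw": 78},
    {"x": 0, "y": 0, "z": 0, "twist": 0, "jaw": 70},
    {"x": 0, "y": 0, "z": 0, "twist": 0, "jaw": 67},
    {"x": 0, "y": 0, "z": 0, "twist": 0, "jaw": 65},
    {"x": 0, "y": 0, "z": 0, "twist": 0, "jaw": 63},
    {"x": 0, "y": 0, "z": 0, "twist": 0, "jaw": 60},
    {"x": 0, "y": 0, "z": 0, "twist": 0, "jaw": 56},
    {"x": 0, "y": 0, "z": 0, "twist": 0, "jaw": 56},
    {"x": 0, "y": 0, "z": 0, "twist": 0, "jaw": 56},
    {"x": 0, "y": 0, "z": 0, "twist": 0, "jaw": 56},
    {"x": 0, "y": 0, "z": 0, "twist": 0, "jaw": 56},
  ],
  newtons=25,
)

```text
t: 19.82
tool_pos: [0.623, 0.2864, 0.052]
eef_rot: [[1.0, 0.0, 0.0], [0.0, -1.0, 0.0], [0.0, -0.0, -1.0]]
ft_force: [-0.1, 0.7, 0.8]
opening: 0.0623
```

Call:
play_rows(
  increments=[
    {"x": 0, "y": 0, "z": -4, "twist": 0, "jaw": 56},
    {"x": 0, "y": 0, "z": -9, "twist": 0, "jaw": 56},
    {"x": 0, "y": 0, "z": -15, "twist": 0, "jaw": 56},
    {"x": 0, "y": 0, "z": -20, "twist": 0, "jaw": 56},
    {"x": 0, "y": 0, "z": -22, "twist": 0, "jaw": 56},
    {"x": 0, "y": 0, "z": -22, "twist": 0, "jaw": 56},
    {"x": 0, "y": 0, "z": -20, "twist": 0, "jaw": 56},
    {"x": 0, "y": 0, "z": -15, "twist": 0, "jaw": 56},
    {"x": 0, "y": 0, "z": -12, "twist": 0, "jaw": 56},
    {"x": 0, "y": 0, "z": -6, "twist": 0, "jaw": 56},
    {"x": 0, "y": 0, "z": 0, "twist": 0, "jaw": 56},
    {"x": 0, "y": 0, "z": 0, "twist": 0, "jaw": 56},
  ],
)

```text
t: 20.82
tool_pos: [0.6228, 0.2861, 0.1967]
eef_rot: [[1.0, -0.0, -0.0], [-0.0, -1.0, -0.0], [-0.0, 0.0, -1.0]]
ft_force: [0.4, -0.3, -2.1]
opening: 0.0622
```

Call:
play_rows(
  increments=[
    {"x": 0, "y": 5, "z": 0, "twist": 0, "jaw": 56},
    {"x": 1, "y": 10, "z": 0, "twist": 0, "jaw": 56},
    {"x": 1, "y": 16, "z": 0, "twist": 0, "jaw": 56},
    {"x": 2, "y": 20, "z": 0, "twist": 0, "jaw": 56},
    {"x": 2, "y": 22, "z": 0, "twist": 0, "jaw": 56},
    {"x": 2, "y": 24, "z": 0, "twist": 0, "jaw": 56},
    {"x": 2, "y": 24, "z": 0, "twist": 0, "jaw": 56},
    {"x": 2, "y": 24, "z": 0, "twist": 0, "jaw": 56},
    {"x": 2, "y": 24, "z": 0, "twist": 0, "jaw": 56},
    {"x": 2, "y": 24, "z": 0, "twist": 0, "jaw": 56},
    {"x": 2, "y": 24, "z": 0, "twist": 0, "jaw": 56},
    {"x": 2, "y": 24, "z": 0, "twist": 0, "jaw": 56},
    {"x": 2, "y": 24, "z": 0, "twist": 0, "jaw": 56},
    {"x": 2, "y": 22, "z": 0, "twist": 0, "jaw": 56},
    {"x": 2, "y": 20, "z": 0, "twist": 0, "jaw": 56},
    {"x": 2, "y": 16, "z": 0, "twist": 0, "jaw": 56},
    {"x": 1, "y": 12, "z": 0, "twist": 0, "jaw": 56},
    {"x": 0, "y": 7, "z": 0, "twist": 0, "jaw": 56},
    {"x": 0, "y": 3, "z": 0, "twist": 0, "jaw": 56},
    {"x": 0, "y": 0, "z": 0, "twist": 0, "jaw": 56},
  ],
)

```text
t: 22.48
tool_pos: [0.6517, -0.0594, 0.1967]
eef_rot: [[1.0, -0.001, -0.0], [-0.001, -1.0, -0.0], [-0.0, 0.0, -1.0]]
ft_force: [0.0, 0.4, -1.9]
opening: 0.0622
```

```bash
python3 - <<'E'
from h import *
s=bot.sense(); print(s['t'],s['tool_pos'],s['ft_force'],s['opening'])
cal,im,d=snap('wrist','w9.png'); P=cloud(cal,d)
print(fit(P,(.652,-.0588),(.205,.225),.036), fit(P,(.652,-.0588),(.097,.105),.036))
E
```

```text
22.4833 [ 0.6516762  -0.059412    0.19672036] [ 0.04980394  0.42824189 -1.91791781] 0.06215324994137396
(7079, 'mean', array([ 0.6578, -0.059 ,  0.2151]), 'circ', array([ 0.6554, -0.0588,  0.0356]), 'mid', array([ 0.6527, -0.0588]), 'zmed', 0.2162) (1809, 'mean', array([ 0.6689, -0.0583,  0.101 ]), 'circ', array([ 0.6532, -0.0587,  0.0308]), 'mid', array([ 0.6672, -0.0589]), 'zmed', 0.101)
```

View pics/w9.png

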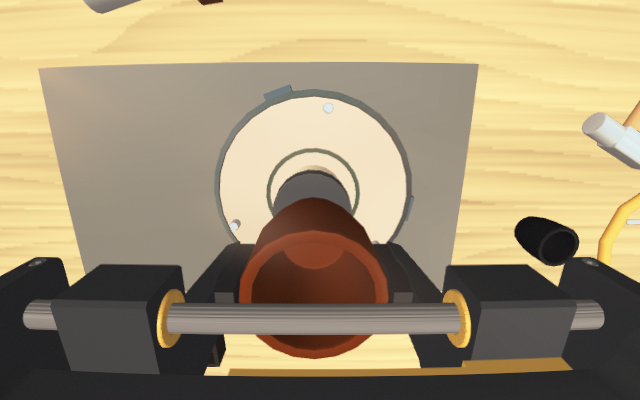

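Call:
play_rows(
  increments=[
    {"x": 0.8, "y": -0.5, "z": 5, "twist": 0, "jaw": 56},
    {"x": 0, "y": 0, "z": 9, "twist": 0, "jaw": 56},
    {"x": 0, "y": 0, "z": 10, "twist": 0, "jaw": 56},
    {"x": 0, "y": 0, "z": 9, "twist": 0, "jaw": 56},
    {"x": 0, "y": 0, "z": 5, "twist": 0, "jaw": 56},
    {"x": 0, "y": 0, "z": 3, "twist": 0, "jaw": 56},
    {"x": 0, "y": 0, "z": 1, "twist": 0, "jaw": 56},
    {"x": 0, "y": 0, "z": 0, "twist": 0, "jaw": 56},
    {"x": 0, "y": 0, "z": 0, "twist": 0, "jaw": 56},
    {"x": 0, "y": 0, "z": 0, "twist": 0, "jaw": 56},
  ],
)

```text
t: 23.37
tool_pos: [0.6532, -0.0584, 0.1554]
eef_rot: [[1.0, -0.0, 0.001], [-0.0, -1.0, -0.0], [0.001, 0.0, -1.0]]
ft_force: [-0.9, 0.6, -1.7]
opening: 0.0621
```

Call:
play_rows(
  increments=[
    {"x": 0, "y": 0, "z": 0.6, "twist": 0, "jaw": 56},
    {"x": 0, "y": 0, "z": 0.4, "twist": 0, "jaw": 56},
    {"x": 0, "y": 0, "z": 0, "twist": 0, "jaw": 56},
    {"x": 0, "y": 0, "z": 0, "twist": 0, "jaw": 56},
  ],
)

```text
t: 23.7
tool_pos: [0.6528, -0.0583, 0.154]
eef_rot: [[1.0, -0.0, 0.0], [-0.0, -1.0, 0.0], [0.0, -0.0, -1.0]]
ft_force: [0.5, 0.0, -2.6]
opening: 0.062
```

Call:
play_rows(
  increments=[
    {"x": 0, "y": 0, "z": 0.5, "twist": 0, "jaw": 56},
    {"x": 0, "y": 0, "z": 0.5, "twist": 0, "jaw": 56},
    {"x": 0, "y": 0, "z": 0, "twist": 0, "jaw": 56},
    {"x": 0, "y": 0, "z": 0, "twist": 0, "jaw": 56},
  ],
)

```text
t: 24.03
tool_pos: [0.6529, -0.0583, 0.153]
eef_rot: [[1.0, 0.0, 0.0], [0.0, -1.0, -0.0], [0.0, 0.0, -1.0]]
ft_force: [0.4, -0.1, -2.2]
opening: 0.0623
```

Call:
play_rows(
  increments=[
    {"x": 0, "y": 0, "z": 0.5, "twist": 0, "jaw": 56},
    {"x": 0, "y": 0, "z": 0, "twist": 0, "jaw": 56},
    {"x": 0, "y": 0, "z": 0, "twist": 0, "jaw": 56},
  ],
)

```text
t: 24.28
tool_pos: [0.653, -0.0583, 0.1529]
eef_rot: [[1.0, -0.0, 0.0], [-0.0, -1.0, -0.0], [0.0, 0.0, -1.0]]
ft_force: [-2.2, 0.3, 4.4]
opening: 0.0621
```

Call:
play_rows(
  increments=[
    {"x": 0, "y": 0, "z": 0, "twist": 0, "jaw": 66},
    {"x": 0, "y": 0, "z": 0, "twist": 0, "jaw": 76},
    {"x": 0, "y": 0, "z": 0, "twist": 0, "jaw": 86},
    {"x": 0, "y": 0, "z": 0, "twist": 0, "jaw": 88},
    {"x": 0, "y": 0, "z": 0, "twist": 0, "jaw": 88},
    {"x": 0, "y": 0, "z": 0, "twist": 0, "jaw": 88},
    {"x": 0, "y": 0, "z": 0, "twist": 0, "jaw": 88},
    {"x": 0, "y": 0, "z": -5, "twist": 0, "jaw": 88},
    {"x": 0, "y": 0, "z": -12, "twist": 0, "jaw": 88},
    {"x": 0, "y": 0, "z": -20, "twist": 0, "jaw": 88},
    {"x": 0, "y": 0, "z": -20, "twist": 0, "jaw": 88},
    {"x": 0, "y": 0, "z": -10, "twist": 0, "jaw": 88},
    {"x": 0, "y": 0, "z": 0, "twist": 0, "jaw": 88},
    {"x": 0, "y": 0, "z": 0, "twist": 0, "jaw": 88},
  ],
)

```text
t: 25.45
tool_pos: [0.653, -0.0583, 0.22]
eef_rot: [[1.0, 0.0, 0.001], [0.0, -1.0, -0.0], [0.001, 0.0, -1.0]]
ft_force: [1.0, -0.5, 0.3]
opening: 0.0884
```

```bash
python3 - <<'E'
from h import *
s=bot.sense(); print(s['t'],s['tool_pos'],s['ft_force'],s['opening'])
cal,im,d=snap('wrist','w10.png'); P=cloud(cal,d)
print(fit(P,(.652,-.0588),(.168,.18),.04))
E
```

```text
25.45 [ 0.65303226 -0.05828435  0.21999276] [ 0.99202425 -0.50869069  0.34585139] 0.08842156877125908
(2842, 'mean', array([ 0.6541, -0.0588,  0.1724]), 'circ', array([ 0.6531, -0.0586,  0.032 ]), 'mid', array([ 0.6535, -0.0588]), 'zmed', 0.1727)
```

View pics/w10.png

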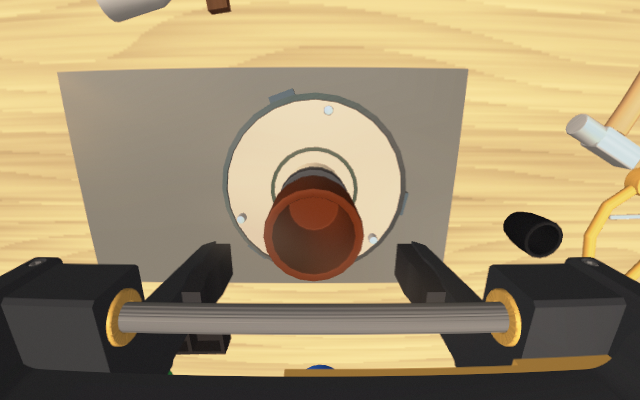

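Call:
play_rows(
  increments=[
    {"x": -3, "y": -6, "z": -4, "twist": 0, "jaw": 88},
    {"x": -7, "y": -12, "z": -4, "twist": 0, "jaw": 88},
    {"x": -12, "y": -20, "z": 0, "twist": 0, "jaw": 88},
    {"x": -15, "y": -25, "z": 0, "twist": 0, "jaw": 88},
    {"x": -15, "y": -25, "z": 0, "twist": 0, "jaw": 88},
    {"x": -15, "y": -25, "z": 0, "twist": 0, "jaw": 88},
    {"x": -15, "y": -25, "z": 0, "twist": 0, "jaw": 88},
    {"x": -15, "y": -25, "z": 4, "twist": 0, "jaw": 88},
    {"x": -15, "y": -25, "z": 8, "twist": 0, "jaw": 88},
    {"x": -15, "y": -25, "z": 12, "twist": 0, "jaw": 88},
    {"x": -15, "y": -25, "z": 14, "twist": 0, "jaw": 88},
    {"x": -15, "y": -25, "z": 14, "twist": 0, "jaw": 88},
    {"x": -13, "y": -22, "z": 14, "twist": 0, "jaw": 88},
    {"x": -10, "y": -18, "z": 14, "twist": 0, "jaw": 88},
    {"x": -7, "y": -12, "z": 10, "twist": 0, "jaw": 88},
    {"x": -4, "y": -8, "z": 6, "twist": 0, "jaw": 88},
    {"x": 0, "y": 0, "z": 2, "twist": 0, "jaw": 88},
    {"x": 0, "y": 0, "z": 0, "twist": 0, "jaw": 88},
    {"x": 0, "y": 0, "z": 0, "twist": 0, "jaw": 88},
  ],
)

```text
t: 27.08
tool_pos: [0.4625, 0.2639, 0.1298]
eef_rot: [[1.0, -0.001, 0.001], [-0.001, -1.0, -0.0], [0.001, 0.0, -1.0]]
ft_force: [-0.2, -0.4, 0.6]
opening: 0.0877
```

```bash
python3 - <<'E'
from h import *
s=bot.sense(); print(s['t'],s['tool_pos'],s['ft_force'],s['joints'])
cal,im,d=snap('wrist','w11.png'); P=cloud(cal,d)
print(fit(P,(.462,.2645),(.033,.045),.03));print(fit(P,(.462,.2645),(.011,.02),.045))
E
```

```text
27.0833 [0.462501   0.26385365 0.12982232] [-0.16892202 -0.36360087  0.61137177] [ -30.30997704   29.73240972   -5.43506028  111.04678814    4.30772732
   39.38943211 -128.4376246 ]
(610, 'mean', array([0.4632, 0.2651, 0.0387]), 'circ', array([0.4623, 0.2652, 0.011 ]), 'mid', array([0.4627, 0.2651]), 'zmed', 0.0388)
(4052, 'mean', array([0.465 , 0.2652, 0.015 ]), 'circ', array([0.4625, 0.2649, 0.034 ]), 'mid', array([0.4629, 0.2652]), 'zmed', 0.015)
```

View pics/w11.png

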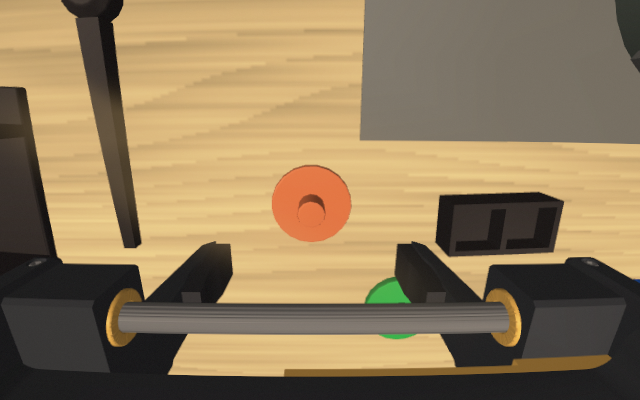

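Call:
play_rows(
  increments=[
    {"x": 0, "y": -1, "z": 8, "twist": 0, "jaw": 70},
    {"x": 0, "y": 0, "z": 16, "twist": 0, "jaw": 60},
    {"x": 0, "y": 0, "z": 20, "twist": 0, "jaw": 50},
    {"x": 0, "y": 0, "z": 18, "twist": 0, "jaw": 50},
    {"x": 0, "y": 0, "z": 14, "twist": 0, "jaw": 50},
    {"x": 0, "y": 0, "z": 10, "twist": 0, "jaw": 50},
    {"x": 0, "y": 0, "z": 5, "twist": 0, "jaw": 50},
    {"x": 0, "y": 0, "z": 2, "twist": 0, "jaw": 50},
    {"x": 0, "y": 0, "z": 0, "twist": 0, "jaw": 50},
    {"x": 0, "y": 0, "z": 0, "twist": 0, "jaw": 50},
    {"x": 0, "y": 0, "z": 0, "twist": 0, "jaw": 50},
  ],
)

```text
t: 28.05
tool_pos: [0.4623, 0.2661, 0.0371]
eef_rot: [[1.0, -0.0, 0.001], [-0.0, -1.0, 0.001], [0.001, -0.001, -1.0]]
ft_force: [-0.3, -0.3, -0.1]
opening: 0.0502
```

Call:
play_rows(
  increments=[
    {"x": 0, "y": 0.8, "z": 0.5, "twist": 0, "jaw": 42},
    {"x": 0, "y": 0, "z": 0, "twist": 0, "jaw": 34},
    {"x": 0, "y": 0, "z": 0, "twist": 0, "jaw": 28},
    {"x": 0, "y": 0, "z": 0, "twist": 0, "jaw": 25},
    {"x": 0, "y": 0, "z": 0, "twist": 0, "jaw": 23},
    {"x": 0, "y": 0, "z": 0, "twist": 0, "jaw": 21},
    {"x": 0, "y": 0, "z": 0, "twist": 0, "jaw": 19},
    {"x": 0, "y": 0, "z": 0, "twist": 0, "jaw": 14},
    {"x": 0, "y": 0, "z": 0, "twist": 0, "jaw": 14},
    {"x": 0, "y": 0, "z": 0, "twist": 0, "jaw": 14},
    {"x": 0, "y": 0, "z": 0, "twist": 0, "jaw": 14},
    {"x": 0, "y": 0, "z": 0, "twist": 0, "jaw": 14},
  ],
  newtons=20,
)

```text
t: 29.05
tool_pos: [0.4619, 0.2651, 0.036]
eef_rot: [[1.0, 0.0, 0.0], [0.0, -1.0, 0.0], [0.0, -0.0, -1.0]]
ft_force: [-0.2, 1.3, 2.2]
opening: 0.0211
```

Call:
play_rows(
  increments=[
    {"x": 0, "y": 0, "z": -4, "twist": 0, "jaw": 14},
    {"x": 0, "y": 0, "z": -9, "twist": 0, "jaw": 14},
    {"x": 0, "y": 0, "z": -15, "twist": 0, "jaw": 14},
    {"x": 0, "y": 0, "z": -20, "twist": 0, "jaw": 14},
    {"x": 0, "y": 0, "z": -22, "twist": 0, "jaw": 14},
    {"x": 0, "y": 0, "z": -24, "twist": 0, "jaw": 14},
    {"x": 0, "y": 0, "z": -24, "twist": 0, "jaw": 14},
    {"x": 0, "y": 0, "z": -24, "twist": 0, "jaw": 14},
    {"x": 0, "y": 0, "z": -22, "twist": 0, "jaw": 14},
    {"x": 0, "y": 0, "z": -20, "twist": 0, "jaw": 14},
    {"x": 0, "y": 0, "z": -14, "twist": 0, "jaw": 14},
    {"x": 0, "y": 0, "z": -8, "twist": 0, "jaw": 14},
    {"x": 0, "y": 0, "z": -4, "twist": 0, "jaw": 14},
    {"x": 0, "y": 0, "z": 0, "twist": 0, "jaw": 14},
    {"x": 0, "y": 0, "z": 0, "twist": 0, "jaw": 14},
  ],
)

```text
t: 30.3
tool_pos: [0.4614, 0.2646, 0.2452]
eef_rot: [[1.0, -0.0, -0.001], [-0.0, -1.0, -0.001], [-0.001, 0.001, -1.0]]
ft_force: [0.1, 0.3, -0.5]
opening: 0.0212
```

Call:
play_rows(
  increments=[
    {"x": 3, "y": 5, "z": 0, "twist": 0, "jaw": 14},
    {"x": 6, "y": 10, "z": 0, "twist": 0, "jaw": 14},
    {"x": 9, "y": 15, "z": 0, "twist": 0, "jaw": 14},
    {"x": 12, "y": 20, "z": 0, "twist": 0, "jaw": 14},
    {"x": 13, "y": 22, "z": 0, "twist": 0, "jaw": 14},
    {"x": 13, "y": 22, "z": 0, "twist": 0, "jaw": 14},
    {"x": 13, "y": 22, "z": 0, "twist": 0, "jaw": 14},
    {"x": 13, "y": 22, "z": 0, "twist": 0, "jaw": 14},
    {"x": 13, "y": 22, "z": 0, "twist": 0, "jaw": 14},
    {"x": 13, "y": 22, "z": 0, "twist": 0, "jaw": 14},
    {"x": 13, "y": 22, "z": 0, "twist": 0, "jaw": 14},
    {"x": 13, "y": 22, "z": 0, "twist": 0, "jaw": 14},
    {"x": 13, "y": 22, "z": 0, "twist": 0, "jaw": 14},
    {"x": 12, "y": 20, "z": 0, "twist": 0, "jaw": 14},
    {"x": 11, "y": 19, "z": 0, "twist": 0, "jaw": 14},
    {"x": 9, "y": 16, "z": 0, "twist": 0, "jaw": 14},
    {"x": 7, "y": 12, "z": 0, "twist": 0, "jaw": 14},
    {"x": 4, "y": 6, "z": 0, "twist": 0, "jaw": 14},
    {"x": 1, "y": 2, "z": 0, "twist": 0, "jaw": 14},
    {"x": 0, "y": 0, "z": 0, "twist": 0, "jaw": 14},
  ],
)

```text
t: 31.97
tool_pos: [0.6526, -0.0582, 0.2455]
eef_rot: [[1.0, -0.0, -0.001], [-0.0, -1.0, 0.0], [-0.001, -0.0, -1.0]]
ft_force: [0.1, -0.7, -1.4]
opening: 0.0213
```

Call:
play_rows(
  increments=[
    {"x": 0, "y": 0, "z": 0, "twist": 0, "jaw": 14},
    {"x": 0, "y": 0, "z": 0, "twist": 0, "jaw": 14},
  ],
)

```text
t: 32.13
tool_pos: [0.6525, -0.0566, 0.2459]
eef_rot: [[1.0, 0.002, -0.0], [0.002, -1.0, 0.001], [-0.0, -0.001, -1.0]]
ft_force: [0.4, 0.6, -1.2]
opening: 0.0213
```

```bash
python3 - <<'E'
from h import *
s=bot.sense(); print(s['t'],s['tool_pos'],s['ft_force'],s['opening'])
cal,im,d=snap('wrist','w12.png'); P=cloud(cal,d)
print(fit(P,(.653,-.0588),(.216,.24),.036)); print(fit(P,(.653,-.0588),(.243,.256),.03)); print(fit(P,(.653,-.0588),(.165,.18),.036))
cal,im,d=snap('scene','s12.png')
E
```

```text
32.1333 [ 0.65247615 -0.05655669  0.24589341] [ 0.42645687  0.56910021 -1.22549944] 0.02129475916952278
(6423, 'mean', array([ 0.666, -0.057,  0.226]), 'circ', array([ 0.653 , -0.0572,  0.034 ]), 'mid', array([ 0.6543, -0.057 ]), 'zmed', 0.2249)
(2789, 'mean', array([ 0.6565, -0.0571,  0.2491]), 'circ', array([ 0.6623, -0.0571,  0.0261]), 'mid', array([ 0.6534, -0.057 ]), 'zmed', 0.2489)
(888, 'mean', array([ 0.6771, -0.06  ,  0.1721]), 'circ', array([ 0.6631, -0.0593,  0.03  ]), 'mid', array([ 0.6739, -0.0597]), 'zmed', 0.1726)
```

View pics/w12.png

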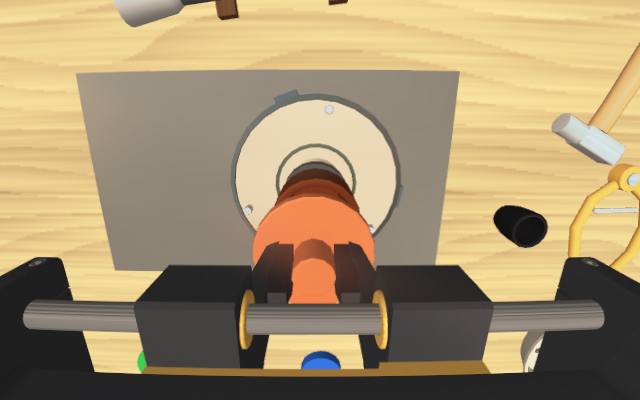

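View pics/s12.png

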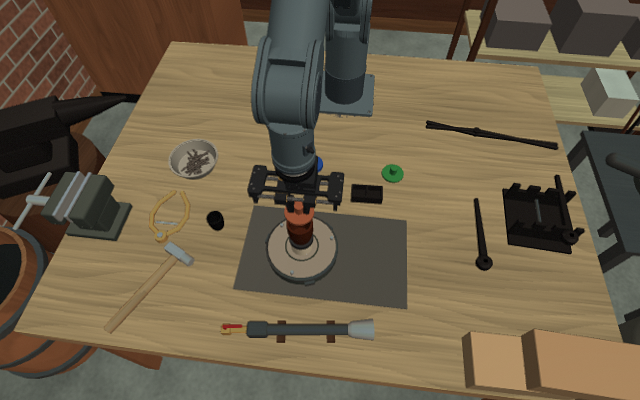

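Call:
play_rows(
  increments=[
    {"x": 0.5, "y": 1, "z": 5, "twist": 0, "jaw": 14},
    {"x": 0, "y": 0, "z": 9, "twist": 0, "jaw": 14},
    {"x": 0, "y": 0, "z": 9, "twist": 0, "jaw": 14},
    {"x": 0, "y": 0, "z": 6, "twist": 0, "jaw": 14},
    {"x": 0, "y": 0, "z": 3, "twist": 0, "jaw": 14},
    {"x": 0, "y": 0, "z": 1, "twist": 0, "jaw": 14},
    {"x": 0, "y": 0, "z": 0, "twist": 0, "jaw": 14},
    {"x": 0, "y": 0, "z": 0, "twist": 0, "jaw": 14},
    {"x": 0, "y": 0, "z": 0, "twist": 0, "jaw": 14},
    {"x": 0, "y": 0, "z": 0, "twist": 0, "jaw": 14},
  ],
)

```text
t: 33.07
tool_pos: [0.6536, -0.0591, 0.2133]
eef_rot: [[1.0, -0.0, 0.001], [-0.0, -1.0, -0.0], [0.001, 0.0, -1.0]]
ft_force: [0.2, -0.2, -0.9]
opening: 0.0211
```

Call:
play_rows(
  increments=[
    {"x": 0, "y": 0, "z": 3, "twist": 0, "jaw": 14},
    {"x": 0, "y": 0, "z": 3, "twist": 0, "jaw": 14},
    {"x": 0, "y": 0, "z": 2, "twist": 0, "jaw": 14},
    {"x": 0, "y": 0, "z": 0, "twist": 0, "jaw": 14},
    {"x": 0, "y": 0, "z": 0, "twist": 0, "jaw": 14},
  ],
)

```text
t: 33.48
tool_pos: [0.6531, -0.0591, 0.2046]
eef_rot: [[1.0, 0.0, -0.001], [0.0, -1.0, 0.0], [-0.001, -0.0, -1.0]]
ft_force: [0.1, 0.6, -0.8]
opening: 0.0212
```

Call:
play_rows(
  increments=[
    {"x": 0, "y": 0, "z": 0.5, "twist": 0, "jaw": 14},
    {"x": 0, "y": 0, "z": 0.5, "twist": 0, "jaw": 14},
    {"x": 0, "y": 0, "z": 0, "twist": 0, "jaw": 14},
    {"x": 0, "y": 0, "z": 0, "twist": 0, "jaw": 14},
  ],
)

```text
t: 33.82
tool_pos: [0.6533, -0.0591, 0.2039]
eef_rot: [[1.0, 0.0, 0.0], [0.0, -1.0, -0.0], [0.0, 0.0, -1.0]]
ft_force: [0.4, 0.2, -1.9]
opening: 0.0212
```

Call:
play_rows(
  increments=[
    {"x": 0, "y": 0, "z": 0.4, "twist": 0, "jaw": 14},
    {"x": 0, "y": 0, "z": 0.4, "twist": 0, "jaw": 14},
    {"x": 0, "y": 0, "z": 0, "twist": 0, "jaw": 14},
    {"x": 0, "y": 0, "z": 0, "twist": 0, "jaw": 14},
  ],
)

```text
t: 34.15
tool_pos: [0.6533, -0.0591, 0.2031]
eef_rot: [[1.0, -0.0, -0.0], [-0.0, -1.0, -0.0], [-0.0, 0.0, -1.0]]
ft_force: [0.3, -0.1, -1.1]
opening: 0.0208
```

Call:
play_rows(
  increments=[
    {"x": 0, "y": 0, "z": 0.5, "twist": 0, "jaw": 14},
    {"x": 0, "y": 0, "z": 0, "twist": 0, "jaw": 14},
    {"x": 0, "y": 0, "z": 0, "twist": 0, "jaw": 14},
  ],
)

```text
t: 34.4
tool_pos: [0.6535, -0.0591, 0.203]
eef_rot: [[1.0, -0.0, 0.0], [-0.0, -1.0, -0.0], [0.0, 0.0, -1.0]]
ft_force: [-0.8, -0.4, 3.5]
opening: 0.0212
```

Contact came at the predicted height (TCP z 0.203). Releasing and rising.

Call:
play_rows(
  increments=[
    {"x": 0, "y": 0, "z": 0, "twist": 0, "jaw": 26},
    {"x": 0, "y": 0, "z": 0, "twist": 0, "jaw": 36},
    {"x": 0, "y": 0, "z": 0, "twist": 0, "jaw": 46},
    {"x": 0, "y": 0, "z": 0, "twist": 0, "jaw": 50},
    {"x": 0, "y": 0, "z": 0, "twist": 0, "jaw": 50},
    {"x": 0, "y": 0, "z": 0, "twist": 0, "jaw": 50},
    {"x": 0, "y": 0, "z": -4, "twist": 0, "jaw": 50},
    {"x": 0, "y": 0, "z": -10, "twist": 0, "jaw": 50},
    {"x": 0, "y": 0, "z": -16, "twist": 0, "jaw": 50},
    {"x": 0, "y": 0, "z": -20, "twist": 0, "jaw": 50},
    {"x": 0, "y": 0, "z": -16, "twist": 0, "jaw": 50},
    {"x": 0, "y": 0, "z": -8, "twist": 0, "jaw": 50},
    {"x": 0, "y": 0, "z": 0, "twist": 0, "jaw": 50},
    {"x": 0, "y": 0, "z": 0, "twist": 0, "jaw": 50},
  ],
)

```text
t: 35.57
tool_pos: [0.6533, -0.0591, 0.2768]
eef_rot: [[1.0, -0.0, 0.001], [-0.0, -1.0, -0.0], [0.001, 0.0, -1.0]]
ft_force: [0.8, 0.7, 0.6]
opening: 0.0499
```

```bash
python3 - <<'E'
from h import *
s=bot.sense(); print(s['t'],s['tool_pos'],s['ft_force'],s['opening'])
cal,im,d=snap('wrist','w13.png'); P=cloud(cal,d)
print('plate',fit(P,(.653,-.0588),(.175,.188),.04)); print('knob',fit(P,(.653,-.0588),(.2,.215),.03))
cal,im,d=snap('scene','s13.png'); P=cloud(cal,d); print('plate',fit(P,(.653,-.0588),(.175,.188),.04)); print('knob',fit(P,(.653,-.0588),(.2,.215),.03))
cv2.imwrite('pics/s13z.png',cv2.resize(im[180:300,230:390],None,fx=4,fy=4))
for n in ['small_crucible','mould','header','calipers','pan']:
    for r in bot.look_for('scene',n)[:1]: print(n,round(r['score'],2),np.round(world(cal,r['xyz']),3))
E
```

```text
35.5667 [ 0.65333312 -0.0590735   0.27682699] [0.76424488 0.71392893 0.6272694 ] 0.049942921297811846
plate (4735, 'mean', array([ 0.6569, -0.0596,  0.182 ]), 'circ', array([ 0.6538, -0.0596,  0.0338]), 'mid', array([ 0.6545, -0.0596]), 'zmed', 0.182)
knob (720, 'mean', array([ 0.6548, -0.0596,  0.2057]), 'circ', array([ 0.6539, -0.0597,  0.011 ]), 'mid', array([ 0.6541, -0.0596]), 'zmed', 0.2059)
plate (501, 'mean', array([ 0.6575, -0.058 ,  0.1818]), 'circ', array([ 0.6532, -0.059 ,  0.0342]), 'mid', array([ 0.6541, -0.0585]), 'zmed', 0.1818)
knob (70, 'mean', array([ 0.6544, -0.0584,  0.2053]), 'circ', array([ 0.6533, -0.0582,  0.0112]), 'mid', array([ 0.6539, -0.0583]), 'zmed', 0.2057)
small_crucible 0.58 [ 0.598 -0.31   0.035]
mould 0.79 [0.448 0.104 0.016]
header 0.61 [0.577 0.425 0.015]
calipers 0.55 [ 0.604 -0.452  0.017]
pan 0.61 [ 0.375 -0.446  0.016]
```

View pics/w13.png

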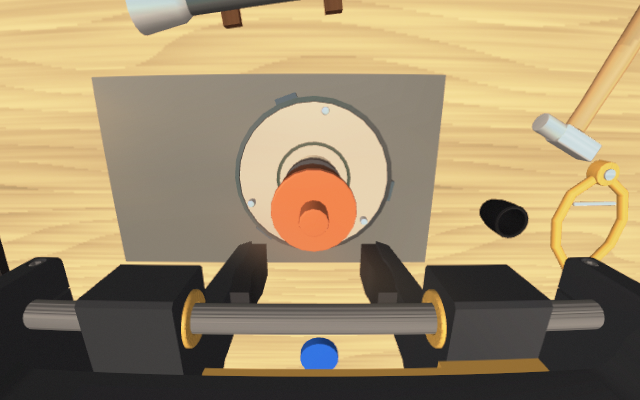

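View pics/s13z.png

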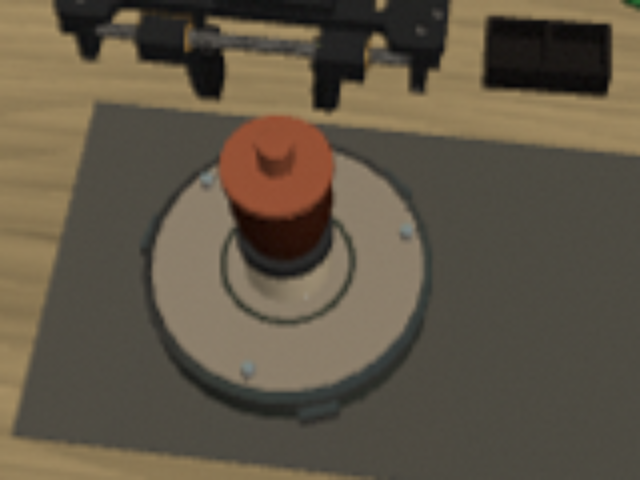

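The stack is upright and the lid is seated: plate top at 0.182 and knob top at 0.206, both as expected. The bystanders have not moved. Handing in.

```bash
python3 -c "
from rig import bot
print(bot.finish_job())"
```

```text
the job is handed in; nothing more can be done
None
```

I built the stack on the furnace base in order (plinth, dark grey disc, brown crucible, orange lid) and handed it in at about 36 s. Each piece was lowered until the wrist force showed contact, then released.

**Position:** The depth images put the hearth centre at about (0.651, -0.059). The plinth came out at (0.652, -0.059), the disc at (0.6525, -0.059), the crucible at (0.653, -0.059) and the lid knob at (0.654, -0.059). That is about 1 mm between neighbouring pieces and at most about 3 mm from the hearth centre.

**Height:** The tops measured 0.085, 0.101, 0.173 and 0.182 m, with the knob top at 0.206 m. All are within about 0.3 mm of the sizes given.

**Bystanders:** The network's positions for all five differ by at most about 6 mm from the start, which is within its accuracy. The blue disc and green lid were left alone.

**Problems:** The first move call was refused because of its format and moved nothing. The cameras disagreed with each other by 2–3 mm. I saw no failed checks, but the hand-in gave no verdict.

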